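# Wind the bench press open and lock its screw with the pin

## Robot

A 7-joint arm with a two-finger parallel gripper is mounted at the origin on the work surface. World frame = base frame: x ahead of the robot, y to its left, z up, the work surface at z = 0. Lengths are in mm, angles in degrees, forces in N, time in s.
With the tool pointing down it reaches from about 350 to 900 mm from the base axis. Payload 7.2 kg.
Tool frame: the origin (TCP) lies between the finger pads; the fingertips stand 14 mm ahead of it and the grasp point (between the pads) lies 5 mm behind it; z points along the fingers, y is the direction in which the jaws open and shut (so a half turn about z gives the same grasp; the last joint's range is limited). The gripper opens to 85 mm and grips with 20 to 120 N. Pads are 22 mm wide; open, the fingers measure 114 mm over their backs; the gripper's body (76 mm by 85 mm) begins 54 mm behind the grasp point. The pads swing forward as they close: fully open they stand 13 mm farther back than shut.
Start: joints at [62.154, 23.554, -0.728, 91.456, 0.321, 64.991, -4.71], TCP at [253.583, -571.248, 245.297] pointing down, gripper open.
Joint ranges: [-169.25, 169.25], [-16.82, 113.86], [-84.01, 82.57], [7.8, 145.47], [-59.2, 239.2], [7.22, 106.19], [-163.78, 163.78]. Speed limits (degrees/s): [136.94, 136.94, 172.46, 172.46, 180, 180, 180].

## Interface

Orientations are given as [roll, pitch, yaw] about the fixed x, y, z axes, in that order (R = Rz(yaw) Ry(pitch) Rx(roll)).
In Python, from rig import r gives the robot as it stands.
- The arm moves only by the shell command python3 -m jog 'ROWS' [OPENING] [FORCE]. ROWS is JSON, a list that holds one entry, the list of rows, each a list of 4 numbers: the shift along the tool's x, y, z in m, then the turn about the tool's z in rad. A call has 1 to 20 rows; each row shifts and turns the commanded pose from where the row before left it, along the tool's axes as they then stand; what a row does not reach is not made up. A row lasts 1/12 s, in which the tool goes at most 41.7 mm and 7.16 degrees, less where a joint would pass 70% of its speed; a pose out of reach is approached as far as the arm can. A call with a gripper value outside its range is refused whole. OPENING is the gripper's target within -1 to 1 (shut at 1, half-way at 0, fully open at -1), set as the call begins (- or left out, the last holds). The fingers move at their own pace and stop on an object; FORCE is the grip in N (left out, the last holds). Time passes only in rows, so rows that do not move let the fingers close. It gives the time, the measured TCP pose, the force and the opening at its end, in the units of the state.
- r.sense(): the state, without advancing time (a new reading comes with each control period).
- r.snapshot(name): name is "side" or "top" or "wrist"; returns a dict with "image" (400x640x3 uint8, red, green, blue), "fx", "fy", "cx", "cy" (pixels), "R" (3x3) and "t" (3): a world point X has camera coordinates R X + t; the wrist camera has in their place "T_tool_cam" (4x4, takes a point from camera to tool coordinates, whose origin is the TCP and whose axes are the flange's). Camera axes: x right, y down, z forward; pixel columns grow to the right and rows downward; lengths in mm; the calibration is good to about 2 mm. The wrist camera is an equidistant fisheye: a pixel r from the principal point sees the ray r / f radians off the axis. A picture is of the moment at which its call begins: read the wrist's pose just before it. There is no depth.
- r.job_done(): hands the job in, once; it reports no verdict.
The state is a dict: "time_s": time; "joint_pos": joint angles; "joint_vel": joint speeds; "joint_efforts": joint torques, N m; "position": TCP position; "orientation": TCP orientation; "ft_force": force on the tool from outside, world axes, zero at the start; "wrist_torque": the same for the moment, N m; "gripper_width": opening from 0.0 (shut) to 1.0 (fully open).
Only numpy, scipy, OpenCV 4.12 (cv2) and the standard library are available. Lean on these libraries where they do the work, as an engineer would, in place of code of your own. Each camera call takes 0.05 s, during which the arm holds its last target. There are 200 camera calls.

## Task

The small bench press has been left wound down. Turn its crank anticlockwise (seen from above) to wind the screw up until the hole in the yellow block on the screw faces the lock pin and is level with it, then slide the lock pin fully home into that hole by its orange knob and let go, so that the press stays open. Leave the paint tin, the hand plane and the try square where they are.

Things in the scene. Friction and masses are not known exactly. Their poses are not given: they have to be found in the camera images.
- press: Green screw press, fixed. Origin: underside of the base, on the screw's vertical axis; z up. Base 150 (x) by 300 (y) by 20 mm; posts at y = +-125 mm carry a beam along y, 60 mm wide, top 150 mm up. The lock pin and its steel guide block (40 mm wide, y = 32 to 62 mm, top 192 mm up) stand on the beam on the press's +y side.
- screw_axis (a point): Fixed point on the screw's vertical axis at the height of the lock pin's centre line (180 mm above the bench); axes as the press.
- crank (a joint): Angle of crank and screw, rad. 0 = hole faces the lock pin squarely at its height. Grows anticlockwise from above; the screw, crank and yellow block rise 10 mm per turn (2 pi). Starts at -12.6 to -7.2; can be overwound to +6. The one-sided hole faces the pin once a turn, but is at the pin's height only at 0. Friction 0.1 N m; it stays where left.
- handle_grip (a point): Centre of the upright, freely spinning round wooden handle, 23 mm diameter, from 30 mm below to 25 mm above this point, 60 mm from the screw axis. The red arm and hub (20 mm radius) stay 28 mm or more below it. The handle is opposite the hole: lined up, it points straight away from the pin (press -y) and this point is 268 mm above the bench.
- cross_hole (a point): Centre of the mouth of the 10 by 10 mm, 14 mm deep cross hole, in one face of the yellow square block (32 by 32 by 20 mm) on the screw; the point's +y axis points out of the hole. It turns, rises and falls with the crank.
- lockpin (a joint): Slide of the 7 mm steel lock pin with tapered nose, m: 0 = drawn back, 0.021 = fully home; it starts at 0 to 0.003. It moves level, along the press's -y, towards the screw axis. Friction about 2 N. If the hole is not lined up (within about 0.15 rad) it stops at about 0.012 or less, against the block or the screw.
- pin_knob (a point): Middle of the lock pin's upright orange square knob, 16 by 16 mm, sides parallel to the press's x and y, top 16 mm above this point; free beside it down to 17 mm below. The point is 207 mm above the bench, 100 mm from the screw axis when drawn back and 79 mm when home.
- tin: Paint tin, 72 mm diameter, 85 mm tall; origin at the centre of its underside. Bystander.
- plane: Hand plane, 190 by 50 mm, 73 mm tall, lengthwise along its y; origin at the centre of its sole. Bystander.
- square: Try square lying flat: wooden stock 22 by 100 by 18 mm along its y, steel blade reaching 150 mm along its +x. Origin: centre of the stock's underside. Bystander.

How it is judged:
By the outcome, as a careful person would: the job done as asked, in the order asked, and still so for the second after the job is handed in, with the robot touching nothing.
It also fails if it takes over 58 s, if anything falls off the work surface, if the arm or the gripper's body presses on something with over 40 N, if the wrist force passes 120 N, or if a joint passes its speed limit or range.

## Working session

There is one attempt and no reset: what is moved stays moved. The work goes in short steps, Python scripts to look and compute and a shell command to move; the robot and the scene stay as the last step left them, time stands still between calls to the robot, and variables do not carry over. Pictures are saved under pics/ and viewed, about 8 in all and at most 12, crops included, and the job is handed in when it is done.

```bash
ls; mkdir -p pics
python3 - <<'E'
from rig import r
import cv2
s=r.sense();print(s)
for n in("side","top"):
    d=r.snapshot(n);cv2.imwrite(f"pics/{n}0.png",d["image"][:,:,::-1]);print(n,{k:d[k] for k in d if k!="image"})
E
```

```text
pics
{'time_s': 0.0, 'joint_pos': array([62.15358377, 23.60202363, -0.72721515, 91.50644963,  0.32152432,
       64.99039405, -4.71058312]), 'joint_vel': array([-0.06370424, -0.00632812,  0.0291043 , -0.06741652, -0.00034246,
        0.03309754, -0.04177285]), 'joint_efforts': array([-1.72491928e-04, -6.00621271e+01,  6.82160519e-01, -2.99416620e+01,
        1.38182196e-02,  1.04458979e-02,  1.28989819e-05]), 'position': array([ 253.34733633, -570.80643335,  244.41419632]), 'orientation': array([-1.79903499e+02,  7.94169937e-03,  2.39386524e+01]), 'ft_force': array([ 0.17163513, -0.23018739, -0.43390874]), 'wrist_torque': array([-0.00791131,  0.02302602, -0.02137149]), 'gripper_width': 1.0028429097953133}
side {'fx': 411.01529926951065, 'fy': 411.01529926951065, 'cx': 317.83433192463264, 'cy': 203.22279777643163, 'R': array([[ 0.92816037,  0.37181879, -0.01640474],
       [ 0.24260282, -0.63785205, -0.7309505 ],
       [-0.28224493,  0.67445945, -0.68223329]]), 't': array([-588.97815652,   47.41942898, 1404.09067058])}
top {'fx': 424.29228481221185, 'fy': 424.29228481221185, 'cx': 319.63064680612547, 'cy': 198.555045598597, 'R': array([[-2.40391409e-04, -9.99988725e-01,  4.74260156e-03],
       [-9.94693123e-01, -2.48834412e-04, -1.02885997e-01],
       [ 1.02886017e-01, -4.74216607e-03, -9.94681848e-01]]), 't': array([  72.21570094,  607.22260428, 1072.45140949])}
```

View pics/top0.png

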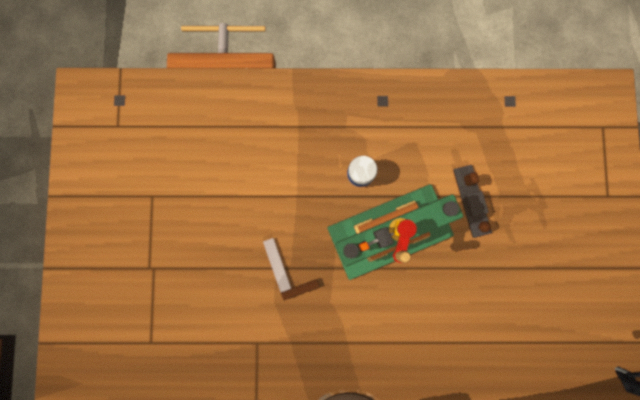

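View pics/side0.png

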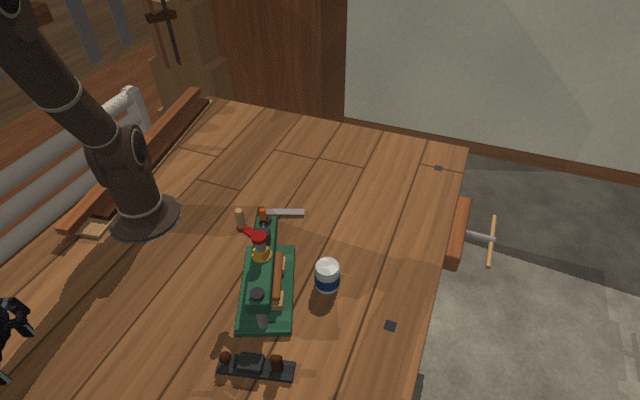

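Run:
```python
import cv2,numpy as np
t=cv2.imread("pics/top0.png")[180:285,326:451];s=cv2.imread("pics/side0.png")[195:345,230:305]
C=np.zeros((600,800,3),np.uint8)
C[:420,:500]=cv2.resize(t,None,fx=4,fy=4,interpolation=cv2.INTER_CUBIC);C[:,500:]=cv2.resize(s,None,fx=4,fy=4,interpolation=cv2.INTER_CUBIC)
cv2.imwrite("pics/c0.png",C)
```

```text
(no output)
```

View pics/c0.png

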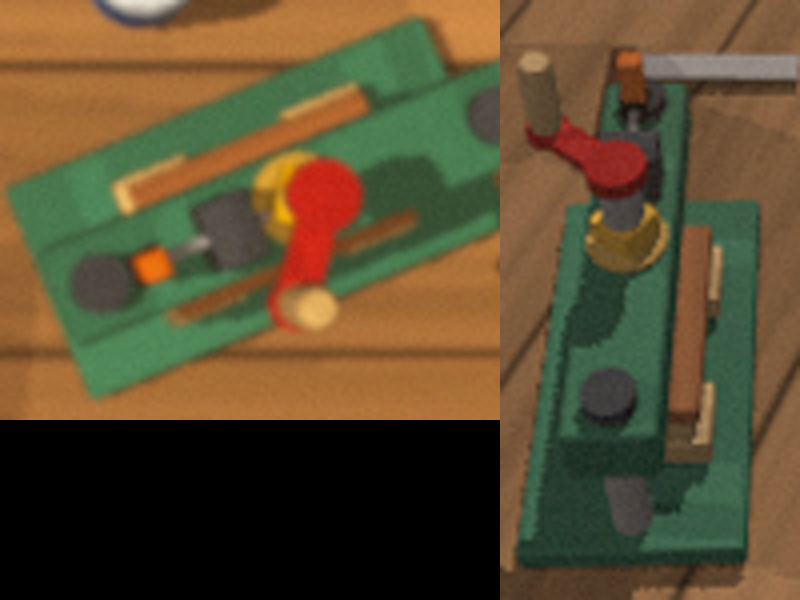

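```bash
cat > h.py <<'E'
import numpy as np
K={"side":(411.015,317.834,203.223,[[ 0.92816037,0.37181879,-0.01640474],[0.24260282,-0.63785205,-0.7309505],[-0.28224493,0.67445945,-0.68223329]],[-588.97815652,47.41942898,1404.09067058]),
"top":(424.292,319.631,198.555,[[-2.40391409e-04,-9.99988725e-01,4.74260156e-03],[-9.94693123e-01,-2.48834412e-04,-1.02885997e-01],[1.02886017e-01,-4.74216607e-03,-9.94681848e-01]],[72.21570094,607.22260428,1072.45140949])}
def ray(n,u,v):
    f,cx,cy,R,t=K[n];R=np.array(R);t=np.array(t);return -R.T@t,R.T@np.array([(u-cx)/f,(v-cy)/f,1])
def atz(n,u,v,z):
    c,d=ray(n,u,v);return c+d*(z-c[2])/d[2]
def tri(a,b):
    A=[];B=[]
    for n,u,v in((("top",)+a),(("side",)+b)):
        c,d=ray(n,u,v);d/=np.linalg.norm(d);P=np.eye(3)-np.outer(d,d);A.append(P);B.append(P@c)
    return np.linalg.lstsq(np.vstack(A),np.hstack(B),rcond=None)[0]
def proj(n,X):
    f,cx,cy,R,t=K[n];p=np.array(R)@X+np.array(t);return f*p[0]/p[2]+cx,f*p[1]/p[2]+cy
E
python3 - <<'E'
from h import *
np.set_printoptions(precision=1,suppress=True)
A,B,C=[atz("top",*p,20) for p in((328,226.7),(350,279.5),(431.5,184.5))]
print(A,B,C,"sizes",np.hypot(*(A-B)[:2]),np.hypot(*(A-C)[:2]))
ctr=(B+C)/2;print("center",ctr)
print("yaws: y-axis",np.degrees(np.arctan2(*(A-C)[1::-1])),np.degrees(np.arctan2(*(A-B)[1::-1])))
kn=atz("top",364.2,246.2,223);hub=atz("top",407,229,225);hd=atz("top",405.2,257,279)
print("knob",kn,"hub",hub,"handle",hd)
print("tri knob",tri((364.2,246.2),(262,208.7)),"hub",tri((407,229),(258.3,235.5)),"handle",tri((405.2,257),(239.2,210)))
E
```

```text
[534.5  50.3  20. ] [398.6  -6.1  20. ] [ 645.8 -223.2   20. ] sizes 147.12834433863267 295.24920607101
center [ 522.2 -114.6   20. ]
yaws: y-axis 112.12800800208242 22.54145644101899
knob [485.7 -21.5 223. ] hub [ 522.1 -112.8  225. ] handle [464.9 -96.6 279. ]
tri knob [485.9 -21.2 224.6] hub [ 522.6 -112.2  225.9] handle [466.3 -95.5 280. ]
```

```bash
python3 -m jog '[[[0.0242,-0.0217,-0.02,0],[0.0242,-0.0217,-0.02,0],[0.0242,-0.0217,-0.02,0],[0.0242,-0.0217,-0.02,0],[0.0242,-0.0217,-0.01,0],[0.0242,-0.0217,0,0],[0.0242,-0.0217,0,0],[0.0242,-0.0217,0,0],[0.0242,-0.0217,0,0],[0.0242,-0.0217,0,0],[0.0242,-0.0217,0,0],[0.0242,-0.0217,0,0],[0.0242,-0.0217,0,0],[0.0242,-0.0217,0,0],[0.0242,-0.0217,0,0],[0.0242,-0.0217,0,0],[0,0,0,0.031],[0,0,0,0],[0,0,0,0],[0,0,0,0]]]' -0.3 30
python3 - <<'E'
from rig import r
import cv2
s=r.sense();print(s["position"],s["orientation"],s["ft_force"])
d=r.snapshot("wrist");cv2.imwrite("pics/w0.png",d["image"][:,:,::-1]);print({k:d[k] for k in d if k!="image"})
E
```

```text
time_s: 1.77
position: [466.1, -98.0, 335.1]
orientation: [180.0, 0.0, 22.1]
ft_force: [0.4, -1.3, 0.2]
gripper_width: 0.646
[466.11654193 -97.9662677  335.06156897] [1.79991213e+02 4.54814667e-02 2.21085431e+01] [ 0.44075066 -1.28020764  0.18334949]
{'fx': 309.70691628693146, 'fy': 309.70691628693146, 'cx': 317.39898135620774, 'cy': 198.91158441482324, 'T_tool_cam': array([[ 3.90624651e-04, -9.48614103e-01, -3.16435034e-01,
         8.21799953e+01],
       [ 9.99999598e-01,  6.26000071e-04, -6.42179215e-04,
        -3.12555943e-01],
       [ 8.07268614e-04, -3.16434656e-01,  9.48613966e-01,
        -1.28661304e+02],
       [ 0.00000000e+00,  0.00000000e+00,  0.00000000e+00,
         1.00000000e+00]])}
```

View pics/w0.png

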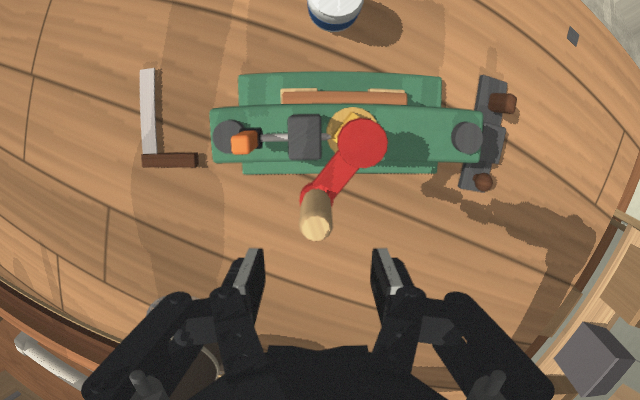

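```bash
cat >> h.py <<'E'
from scipy.spatial.transform import Rotation as Ro
TC=np.array([[3.90624651e-04,-9.48614103e-01,-3.16435034e-01,82.18],[9.99999598e-01,6.26e-04,-6.42e-04,-.3126],[8.07e-04,-3.16434656e-01,9.48613966e-01,-128.66]])
def watz(pos,rpy,u,v,z):
    a=np.array([u-317.4,v-198.91]);q=np.hypot(*a);th=q/309.707
    d=np.r_[a/q*np.sin(th),np.cos(th)] if q>0 else np.array([0,0,1.])
    R=Ro.from_euler("xyz",rpy,degrees=True).as_matrix()
    c=R@TC[:,3]+pos;d=R@TC[:,:3]@d;return c+d*(z-c[2])/d[2]
E
python3 - <<'E'
from h import *
np.set_printoptions(precision=1,suppress=True)
p=[466.117,-97.966,335.06];o=[179.991,.045,22.1085]
for n,u,v,z in(("handle",315,229,279.4),("hub",362,143,225),("knobtop",241,139,223),("baseL",238,75,20),("baseR",441,76,20)):print(n,watz(p,o,u,v,z))
E
```

```text
handle [465.4 -96.1 279.4]
hub [ 523.9 -111.5  225. ]
knobtop [491.2 -21.8 223. ]
baseL [534.8  53.1  20. ]
baseR [ 650.2 -219.1   20. ]
```

```bash
python3 -m jog '[[[0,-0.002,0.02,0],[0,0,0.02,0],[0,0,0.02,0],[0,0,0.013,0],[0,0,0.008,0],[0,0,0,0],[0,0,0,0]]]'
python3 -m jog '[[[0,0,0,0],[0,0,0,0],[0,0,0,0],[0,0,0,0],[0,0,0,0],[0,0,0,0],[0,0,0,0],[0,0,0,0]]]' 1 30
```

```text
time_s: 2.4
position: [465.8, -95.5, 254.5]
orientation: [-180.0, 0.0, 22.1]
ft_force: [0.3, 0.1, 1.0]
gripper_width: 0.654
time_s: 3.07
position: [466.4, -95.1, 255.3]
orientation: [179.9, -0.1, 22.2]
ft_force: [-1.1, -0.3, 7.0]
gripper_width: 0.269
```

```bash
cat > circ.py <<'E'
import numpy as np,json,sys
a0,step,n=map(float,sys.argv[1:4]);n=int(n)
a=np.radians(a0+step*np.arange(n+1))
P=np.round(np.c_[.06*np.cos(a),-.06*np.sin(a),-.01*(a-a[0])/2/np.pi],4)
print(json.dumps([[*map(float,np.round(x,4)),0] for x in np.diff(P,axis=0)]).replace("0.0,","0,"))
E
python3 circ.py 141.5 11 20;python3 circ.py 361.5 11 20
```

```text
[[-0.0062, 0.0097, -0.0003, 0], [-0.0043, 0.0107, -0.0003, 0], [-0.0022, 0.0112, -0.0003, 0], [0, 0.0116, -0.0003, 0], [0.0022, 0.0112, -0.0003, 0], [0.0043, 0.0107, -0.0003, 0], [0.0062, 0.0097, -0.0003, 0], [0.008, 0.0082, -0.0003, 0], [0.0095, 0.0066, -0.0004, 0], [0.0105, 0.0047, -0.0003, 0], [0.0112, 0.0026, -0.0003, 0], [0.0115, 0.0004, -0.0003, 0], [0.0113, -0.0018, -0.0003, 0], [0.0108, -0.0039, -0.0003, 0], [0.0099, -0.006, -0.0003, 0], [0.0085, -0.0077, -0.0003, 0], [0.007, -0.0092, -0.0003, 0], [0.005, -0.0103, -0.0003, 0], [0.003, -0.0111, -0.0003, 0], [0.0008, -0.0115, -0.0003, 0]]
[[-0.0014, -0.0114, -0.0003, 0], [-0.0036, -0.0109, -0.0003, 0], [-0.0056, -0.0101, -0.0003, 0], [-0.0073, -0.0088, -0.0003, 0], [-0.009, -0.0072, -0.0003, 0], [-0.0101, -0.0054, -0.0003, 0], [-0.011, -0.0034, -0.0003, 0], [-0.0115, -0.0012, -0.0003, 0], [-0.0114, 0.001, -0.0004, 0], [-0.0111, 0.0032, -0.0003, 0], [-0.0102, 0.0052, -0.0003, 0], [-0.0091, 0.0071, -0.0003, 0], [-0.0075, 0.0087, -0.0003, 0], [-0.0058, 0.0099, -0.0003, 0], [-0.0037, 0.0109, -0.0003, 0], [-0.0016, 0.0114, -0.0003, 0], [0.0006, 0.0115, -0.0003, 0], [0.0027, 0.0111, -0.0003, 0], [0.0049, 0.0105, -0.0003, 0], [0.0068, 0.0093, -0.0003, 0]]
```

```bash
python3 -m jog '[[[-0.0062,0.0097,-0.0003,0],[-0.0043,0.0107,-0.0003,0],[-0.0022,0.0112,-0.0003,0],[0,0.0116,-0.0003,0],[0.0022,0.0112,-0.0003,0],[0.0043,0.0107,-0.0003,0],[0.0062,0.0097,-0.0003,0],[0.008,0.0082,-0.0003,0],[0.0095,0.0066,-0.0004,0],[0.0105,0.0047,-0.0003,0]]]'
python3 -c "
from rig import r
print(r.sense()['wrist_torque'])"
```

```text
time_s: 3.9
position: [527.8, -172.6, 258.4]
orientation: [179.9, -0.0, 22.1]
ft_force: [-2.5, 0.9, 7.3]
gripper_width: 0.264
[ 0.40662096  0.60251417 -0.05127341]
```

```bash
python3 -m jog '[[[0.0112,0.0026,-0.0003,0],[0.0115,0.0004,-0.0003,0],[0.0113,-0.0018,-0.0003,0],[0.0108,-0.0039,-0.0003,0],[0.0099,-0.006,-0.0003,0],[0.0085,-0.0077,-0.0003,0],[0.007,-0.0092,-0.0003,0],[0.005,-0.0103,-0.0003,0],[0.003,-0.0111,-0.0003,0],[0.0008,-0.0115,-0.0003,0]]]'
python3 -m jog '[[[-0.0014,-0.0114,-0.0003,0],[-0.0036,-0.0109,-0.0003,0],[-0.0056,-0.0101,-0.0003,0],[-0.0073,-0.0088,-0.0003,0],[-0.009,-0.0072,-0.0003,0],[-0.0101,-0.0054,-0.0003,0],[-0.011,-0.0034,-0.0003,0],[-0.0115,-0.0012,-0.0003,0],[-0.0114,0.001,-0.0004,0],[-0.0111,0.0032,-0.0003,0]]]'
```

```text
time_s: 4.73
position: [578.9, -88.3, 261.4]
orientation: [179.9, -0.0, 22.1]
ft_force: [-2.9, -2.9, 7.4]
gripper_width: 0.266
time_s: 5.57
position: [482.5, -68.8, 264.4]
orientation: [179.9, -0.2, 22.2]
ft_force: [6.1, -2.6, 4.8]
gripper_width: 0.261
```

```bash
python3 -m jog '[[[-0.0102,0.0052,-0.0003,0],[-0.0091,0.0071,-0.0003,0],[-0.0075,0.0087,-0.0003,0],[-0.0058,0.0099,-0.0003,0],[-0.0037,0.0109,-0.0003,0],[-0.0016,0.0114,-0.0003,0],[0.0006,0.0115,-0.0003,0],[0.0027,0.0111,-0.0003,0],[0.0049,0.0105,-0.0003,0],[0.0068,0.0093,-0.0003,0],[0,0,0,0],[0,0,0,0],[0,0,0,0]]]'
python3 circ.py 581.5 8 6
python3 - <<'E'
import numpy as np
from scipy.optimize import least_squares
P=np.array([[466.4,-95.1],[527.8,-172.6],[578.9,-88.3],[482.5,-68.8]])
f=least_squares(lambda c:np.hypot(*(P-c).T)-60,[522,-113]);print(f.x,f.fun)
E
```

```text
time_s: 6.65
position: [497.1, -166.4, 267.5]
orientation: [179.9, -0.1, 22.1]
ft_force: [1.2, -2.4, 8.5]
gripper_width: 0.262
[[0.0059, 0.0058, -0.0002, 0], [0.0068, 0.005, -0.0002, 0], [0.0073, 0.004, -0.0003, 0], [0.0079, 0.0029, -0.0002, 0], [0.0081, 0.0018, -0.0002, 0], [0.0084, 0.0007, -0.0002, 0]]
[ 523.84398592 -112.52938145] [0.02994966 0.20074136 0.15170498 0.17959766]
```

```bash
python3 -m jog '[[[0.0059,0.0058,-0.0002,0],[0.0068,0.005,-0.0002,0],[0.0073,0.004,-0.0003,0],[0.0079,0.0029,-0.0002,0],[0.0081,0.0018,-0.0002,0],[0.0084,0.0007,-0.0002,0],[0,0,0,0],[0,0,0,0],[0,0,0,0],[0,0,0,0]]]'
python3 -c "
from rig import r
import numpy as np
s=r.sense();p=s['position'];print(p,np.degrees(np.arctan2(p[1]+112.5,p[0]-523.8)))"
```

```text
time_s: 7.48
position: [546.1, -168.3, 268.9]
orientation: [179.9, -0.1, 22.1]
ft_force: [2.8, -1.4, 7.7]
gripper_width: 0.264
[ 546.0977685  -168.27973696  268.88401748] -68.211100420578
```

```bash
python3 -m jog '[[[0,0,0,0],[0,0,0,0],[0,0,0,0],[0,0,0,0],[0,0,-0.01,0],[0,0,-0.02,0],[0,0,-0.02,0],[0,0,-0.02,0],[-0.005,-0.02,-0.01,0],[0,-0.03,0,0],[0,-0.03,0,0],[0,-0.03,0,0],[0,0,0,0],[0,0,0,0],[0,0,0,0]]]' -0.3
python3 - <<'E'
from rig import r
import cv2
s=r.sense();print(s["position"],s["orientation"],s["ft_force"])
d=r.snapshot("wrist")["image"][:,:,::-1];cv2.imwrite("pics/w1.png",d)
E
```

```text
time_s: 8.73
position: [499.7, -68.1, 348.4]
orientation: [179.9, -0.0, 22.2]
ft_force: [0.3, 1.2, 0.3]
gripper_width: 0.651
[499.65987286 -68.13489566 348.38178136] [ 1.79949910e+02 -2.21549916e-02  2.21605168e+01] [0.26696182 1.18961133 0.26604571]
```

View pics/w1.png

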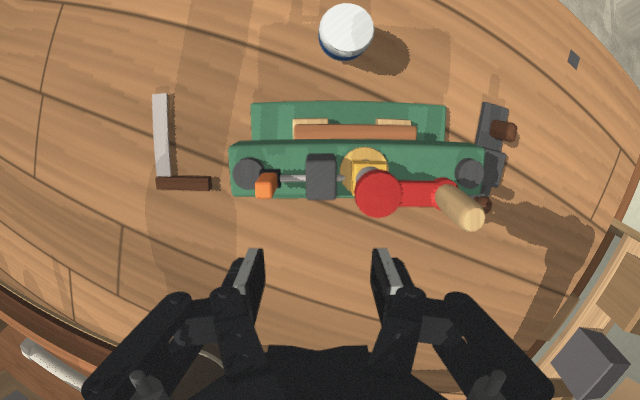

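Run:
```python
from h import *
np.set_printoptions(precision=1,suppress=True)
p=[499.66,-68.135,348.38];o=[179.95,-.022,22.16]
for n,u,v,z in(("handle",474,219,293),("hub",378,194,239),("knobtop",264.5,188,223),("baseL",252,103,20),("baseR",445,105,20)):
  w=watz(p,o,u,v,z);d=w-np.array([523.8,-112.5,0]);print(n,w,np.hypot(*d[:2]),np.degrees(np.arctan2(d[1],d[0])))
```

```text
handle [ 546.6 -167.6  293. ] 59.6289237991738 -67.52923341635544
hub [ 524.7 -110.9  239. ] 1.8085819812446182 59.48247818874434
knobtop [489.1 -22.7 223. ] 96.258204932554 111.10333149298134
baseL [536.1  51.2  20. ] 164.12627192044144 85.70062598852607
baseR [ 649.5 -218.4   20. ] 164.36003658464406 -40.12958840788185
```

```bash
python3 -m jog '[[[0.0064,-0.0236,0,0],[0,-0.0236,0.02,0],[0,0,0.03,0],[0,0,0.03,0],[0,0,0.025,0],[0,0,0.015,0],[0,0,0.01,0],[0,0,0.004,0],[0,0,0,0],[0,0,0,0],[0,0,0,0]]]'
python3 -m jog '[[[0,0,0,0],[0,0,0,0],[0,0,0,0],[0,0,0,0],[0,0,0,0],[0,0,0,0],[0,0,0,0],[0,0,0,0],[0,0,0,0]]]' 1 25
```

```text
time_s: 9.7
position: [488.4, -21.6, 214.9]
orientation: [180.0, -0.1, 22.1]
ft_force: [-0.9, 0.0, 0.3]
gripper_width: 0.652
time_s: 10.45
position: [487.9, -21.5, 214.3]
orientation: [180.0, -0.0, 22.2]
ft_force: [-1.8, -0.4, 3.8]
gripper_width: 0.179
```

```bash
python3 -m jog '[[[0,0.002,0,0],[0,0.002,0,0],[0,0.002,0,0],[0,0.002,0,0],[0,0.002,0,0],[0,0.002,0,0],[0,0.002,0,0],[0,0,0,0],[0,0,0,0]]]'
python3 -m jog '[[[0,0.001,0,0],[0,0.001,0,0],[0,0.001,0,0],[0,0.001,0,0],[0,0.001,0,0],[0,0,0,0],[0,0,0,0]]]'
```

```text
time_s: 11.2
position: [493.2, -34.4, 214.3]
orientation: [180.0, -0.0, 22.2]
ft_force: [-1.1, 0.8, 6.1]
gripper_width: 0.176
time_s: 11.78
position: [495.1, -38.8, 214.4]
orientation: [180.0, -0.0, 22.2]
ft_force: [-1.1, 1.2, 5.5]
gripper_width: 0.176
```

```bash
python3 -m jog '[[[0,0.001,0,0],[0,0.001,0,0],[0,0.001,0,0],[0,0,0,0],[0,0,0,0]]]'
python3 -m jog '[[[0,0.001,0,0],[0,0.001,0,0],[0,0.001,0,0],[0,0,0,0],[0,0,0,0],[0,0,0,0]]]'
```

```text
time_s: 12.2
position: [495.3, -39.2, 214.3]
orientation: [-179.8, 0.0, 22.3]
ft_force: [-6.0, 8.1, 9.0]
gripper_width: 0.18
time_s: 12.7
position: [495.4, -39.4, 214.3]
orientation: [-179.6, 0.1, 22.4]
ft_force: [-10.7, 15.4, 13.0]
gripper_width: 0.184
```

```bash
python3 -m jog '[[[0,-0.002,0,0],[0,-0.002,0,0],[0,-0.001,0,0],[0,0,0,0]]]'
python3 -m jog '[[[0,0,0,0],[0,0,0,0],[0,0,0,0],[0,0,0,0],[0,0,0,0],[0,0,-0.01,0],[0,0,-0.02,0],[0,0,-0.03,0],[0,0,-0.03,0],[0,0,-0.03,0],[-0.02,0,-0.02,0],[-0.02,0,0,0],[0,0,0,0],[0,0,0,0],[0,0,0,0]]]' -0.3
python3 - <<'E'
from rig import r
import cv2
s=r.sense();print(s["position"],s["orientation"],s["ft_force"])
d=r.snapshot("wrist")["image"][:,:,::-1];cv2.imwrite("pics/w2.png",cv2.resize(d[60:260,200:520],None,fx=2.5,fy=2.5,interpolation=cv2.INTER_CUBIC))
E
```

```text
time_s: 13.03
position: [495.2, -39.1, 214.3]
orientation: [-180.0, -0.0, 22.2]
ft_force: [-1.8, 3.0, 6.1]
gripper_width: 0.182
time_s: 14.28
position: [458.3, -55.0, 354.1]
orientation: [180.0, -0.0, 22.2]
ft_force: [0.2, -0.0, 0.7]
gripper_width: 0.649
[458.32925704 -54.95715312 354.07363884] [ 1.79986124e+02 -2.91978404e-02  2.21587295e+01] [ 0.1737038  -0.03236262  0.67357444]
```

View pics/w2.png

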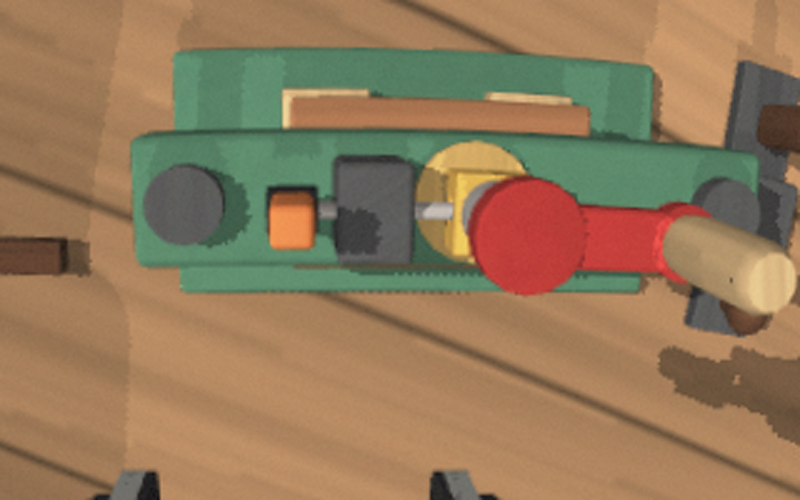

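Run:
```python
from h import *
w=watz([458.33,-54.96,354.07],[179.986,-.03,22.16],200+293/2.5,60+207/2.5,223)
print(w,(w[:2]-[523.8,-112.5])@np.array([-.377,.926]))
from rig import r
print(r.job_done())
```

```text
[500.16327482 -37.22650245 223.        ] 78.61430412399757
the job is handed in; nothing more can be done
None
```

The press is wound up and locked open, and the job was handed in with the arm clear of everything at about 14 s. No verdict came back.

- **Winding:** I gripped the crank handle and turned it about 488° anticlockwise. It ended about 0.2–0.4° off my estimate of the lined-up angle (tolerance about 8.6°). The handle rose 13.6 mm, which matches that turn.
- **Locking:** I gripped the orange knob and slid the pin in until it met a firm stop at about 19 N, then let go and raised the arm.
- **Last checks:** The arm put the knob 78.4–78.7 mm from the screw axis, and the last wrist picture put it at 78.6 mm; fully home is 79 mm. That picture also shows the pin inside the yellow block.
- **Disagreement:** The wrist camera placed the knob and hub a few mm differently from the top camera and the arm's own readings. This did not affect the result.
- **Bystanders:** I saw no contact with the tin, plane or square, but I did not re-measure them at the end.

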